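Put four plumbing parts back into their own trays

TASK

The four plumbing parts on the shelf stand in one another's trays: put each upright in the middle of its own tray, which is the round tray for the chrome knob, the square tray for the green tee fitting, the oblong tray for the red valve handle and the six-sided tray for the brass hex coupling. A tray holds only one part, so before moving anything else set the first part you pick upright on the empty black rubber mat, and leave the mat empty at the end. Do not shift or tip the small glass jar.

Things in the scene. Friction and masses are not known exactly. Their poses are not given: they have to be found in the camera images.
- knob_c (a point): Chrome diverter knob, round and fluted: 46 mm high, grip about 40 mm across, foot 44 mm across and 8 mm high; about 0.18 kg. Loose, starts upright in a wrong tray. Point: half-way up its upright axis; z up.
- tee_c (a point): Green PPR pipe tee standing on end: upright barrel 50 mm high, 40 mm across at the collars (lowest and topmost 13 mm; 36 mm between them), with one level side branch 35 mm across at mid-height reaching 38 mm out from the barrel axis; about 0.07 kg. Grip the barrel, fingers closing across the branch. Loose, starts upright in a wrong tray. Point: half-way up its upright axis; z up, x along the branch, y across it.
- handle_c (a point): Red plastic butterfly valve handle: round hub 30 mm across and 46 mm high, with two opposite flat wings 10 mm thick, 62 mm tip to tip, from 18 mm above its foot up to 44 mm; about 0.06 kg. Grip the hub, fingers closing across the wings. Loose, starts upright in a wrong tray. Point: half-way up its upright axis; z up, x along the wings, y across them.
- nut_c (a point): Brass hex coupling: six-sided body 36 mm across flats (41.6 mm across corners), 40 mm high, topped by a round collar 31 mm across to 48 mm in all; about 0.22 kg. Loose, starts upright in a wrong tray. Point: half-way up its upright axis; z up, y square to one pair of flats (the next pairs at 60 and 120 degrees).
- round_tray: Home of the knob. Fixed shallow grey plastic tray, round, 96 mm across; floor 3 mm above the shelf, rim 3 mm wide and 6 mm above the shelf. Origin: centre of its underside, z up.
- square_tray: Home of the tee. Fixed shallow grey plastic tray, square, 92 x 92 mm; floor 3 mm above the shelf, rim 3 mm wide and 6 mm above the shelf. Origin: centre of its underside, z up, x and y along its sides.
- oblong_tray: Home of the handle. Fixed shallow grey plastic tray, oblong, 76 mm (its x) by 124 mm (its y); floor 3 mm above the shelf, rim 3 mm wide and 6 mm above the shelf. Origin: centre of its underside, z up.
- hex_tray: Home of the coupling. Fixed shallow grey plastic tray, six-sided, 94 mm across flats; floor 3 mm above the shelf, rim 3 mm wide and 6 mm above the shelf. Origin: centre of its underside, z up, y square to one pair of flats.
- mat: The free spot: flat black rubber mat, fixed, 90 x 90 mm and 3 mm thick, empty at the start. Origin: centre of its underside, z up.
- jar: Bystander: small closed glass jar with a steel lid, 48 mm across and 58 mm high, loose. Origin: centre of its underside, z up.

How it is judged:
By the outcome, as a careful person would: the job done as asked, in the order asked, and still so for the second after the job is handed in, with the robot touching nothing.
It also fails if it takes over 144 s, if anything falls off the work surface, if the arm or the gripper's body presses on something with over 40 N, if the wrist force passes 120 N, or if a joint passes its speed limit or range.

ROBOT

A 6-joint arm with a two-finger parallel gripper is mounted at the origin on the work surface. World frame = base frame: x ahead of the robot, y to its left, z up, the work surface at z = 0. Lengths are in m, angles in rad, forces in N, time in s.
With the tool pointing down it reaches from about 0.35 to 0.975 m from the base axis. Payload 4.9 kg.
Tool frame: the origin (TCP) lies on the front face of the gripper's body, between the roots of the fingers; the fingertips stand ctrl.finger_overhang ahead of it and the grasp point (between the pads) lies 54 mm ahead of it (ctrl.finger_overhang is the distance from the TCP to the fingertips, in m); z points along the fingers, y is the line along which they close (so a half turn about z gives the same grasp; the last joint's range is limited). The gripper opens to 85 mm and grips with 20 to 120 N. Pads are 22 mm wide; open, the fingers measure 114 mm over their backs; the gripper's body (76 mm by 85 mm) begins 54 mm behind the grasp point. The pads swing forward as they close: fully open they stand 13 mm farther back than shut.
Start: joints at [1.071, 0.053, 1.613, -0, 1.476, -0.119], TCP at [0.232, 0.58, 0.304] pointing down, gripper open.
Joint ranges: [-3.01, 3.01], [-1.01, 2.22], [0.06, 2.58], [-1.02, 4.17], [0.09, 2.62], [-3.14, 3.14]. Speed limits (rad/s): [2.57, 2.57, 3.14, 3.14, 3.14, 3.14].

INTERFACE

Orientations are given as a rotation vector (axis times angle).
In Python, from station import ctrl, vision gives the robot as it stands. The module is installed in compiled form; this text tells all that it offers.
- The arm moves only by the tool drive_tool, never from a script. Its argument "rows" is a list of rows, each a list of 2 entries, a list of its own where there are three numbers: the shift along the tool's x, y, z in m, then the turn about the tool's z in rad. A call has 1 to 10 rows; each row shifts and turns the commanded pose from where the row before left it, along the tool's axes as they then stand; what a row does not reach is not made up. A row lasts 1/10 s, in which the tool goes at most 50 mm and 8.59 degrees, less where a joint would pass 70% of its speed; a pose out of reach is approached as far as the arm can. A call with a gripper value outside its range is refused whole. "jaw" is the closure, from 0 (fully open) to 1 (shut), set as the call begins (left out, the last holds). The fingers move at their own pace and stop on an object; "grip_force" is the grip in N (left out, the last holds). Time passes only in rows, so rows that do not move let the fingers close. It gives the time, the measured TCP pose, the force, the opening and the grip force at its end, in the units of the state.
- ctrl.get_obs(): the state, without advancing time (a new reading comes with each control period).
- vision.get_image(name): name is "scene" or "top"; returns a dict with "image" (400x640x3 uint8, blue, green, red), "vertical_fov" (degrees; the focal length in pixels is half the picture's height over the tangent of half this angle, whatever the lens; pixels are square), "cx", "cy" (the principal point, pixels), "R" (3x3) and "t" (3): a world point X has camera coordinates R X + t. Camera axes: x right, y down, z forward; pixel columns grow to the right and rows downward; lengths in m; the calibration is good to about 2 mm. A picture is of the moment at which its call begins. There is no depth.
- ctrl.finish_job(): hands the job in; it is judged then, once.
The state is a dict: "t": time; "q": joint angles; "dq": joint speeds; "effort": joint torques, N m; "tool_pos": TCP position; "tool_rot": TCP orientation; "contact_force": force on the tool from outside, world axes, zero at the start; "wrist_torque": the same for the moment, N m; "opening": finger opening in m; "grip_force": force on a finger pad.
Only numpy, scipy, OpenCV 4.12 (cv2) and the standard library are available. Lean on these libraries where they do the work, as an engineer would, in place of code of your own. Each camera call takes 0.05 s, during which the arm holds its last target. There are 200 camera calls.

## Working session

There is one attempt and no reset: what is moved stays moved. The work goes in short steps, Python scripts to look and compute and a tool call to move; the robot and the scene stay as the last step left them, time stands still between calls to the robot, and variables do not carry over. Pictures are saved under pics/ and viewed, at most 14 in all, crops included, and the job is handed in when it is done.

Besides the shell and the picture viewer there is one more tool, called after "Emit:" as name(argument=value, ...), one argument or row to a line, values as JSON. drive_tool: Moves the arm, as the interface text tells. Its arguments: {"type":"object","properties":{"rows":{"type":"array","items":{"type":"array"}},"jaw":{"type":"number"},"grip_force":{"type":"number"}},"required":["rows"]}

```bash
mkdir -p pics; cat > h.py <<'E'
import numpy as np, cv2
from station import ctrl, vision
def cam(n):
    d=vision.get_image(n); h=d["image"].shape[0]
    d["f"]=h/2/np.tan(np.radians(d["vertical_fov"])/2); d["R"]=np.array(d["R"]); d["t"]=np.array(d["t"]); return d
def ray(d,uv,z):
    uv=np.atleast_2d(np.array(uv,float)); c=-d["R"].T@d["t"]
    r=np.c_[(uv[:,0]-d["cx"])/d["f"],(uv[:,1]-d["cy"])/d["f"],np.ones(len(uv))]@d["R"]
    return c+r*((z-c[2])/r[:,2])[:,None]
def proj(d,X):
    p=np.atleast_2d(X)@d["R"].T+d["t"]; return p[:,:2]/p[:,2:]*d["f"]+[d["cx"],d["cy"]]
E
python3 - <<'E'
from h import *
for n in("top","scene"):
    d=cam(n); cv2.imwrite(f"pics/{n}0.png",d["image"]); print(n,d["f"],d["cx"],d["cy"],-d["R"].T@d["t"],d["R"].round(3).tolist(),{k for k in d})
print(ctrl.get_obs(),ctrl.finger_overhang)
E
```

```text
top 453.1479634888572 321.6567005967057 203.22566830629324 [ 0.37662505 -0.00880191  0.98070022] [[0.009, -1.0, -0.002], [-0.984, -0.008, -0.181], [0.181, 0.004, -0.984]] {'t', 'image', 'cy', 'cx', 'f', 'R', 'vertical_fov'}
scene 467.7116812270536 317.37060783489403 191.23572668871978 [1.07143503 0.07897112 0.80679853] [[-0.107, 0.994, 0.002], [0.819, 0.089, -0.566], [-0.563, -0.059, -0.824]] {'t', 'image', 'cy', 'cx', 'f', 'R', 'vertical_fov'}
{'t': 0.1, 'q': array([ 1.07100148e+00,  5.33196812e-02,  1.61414914e+00, -2.53525890e-05,
        1.47600759e+00, -1.19007433e-01]), 'dq': array([-0.00070082, -0.0014489 , -0.00420696,  0.00155543, -0.00053956,
       -0.00082871]), 'effort': array([ 4.47018056e-05, -3.94903314e+01, -3.71364427e+01, -1.21089074e-04,
        3.94122937e-03,  1.00517823e-06]), 'tool_pos': array([0.23208481, 0.57985143, 0.30277246]), 'tool_rot': array([-5.94424305e-01, -3.08428331e+00,  2.83006983e-03]), 'contact_force': array([-0.47632062, -0.05309974, -0.17886611]), 'wrist_torque': array([-0.04503909, -0.03622936,  0.00274572]), 'grip_force': 0.0, 'opening': 0.08531723053507607} 0.0726
```

View pics/top0.png

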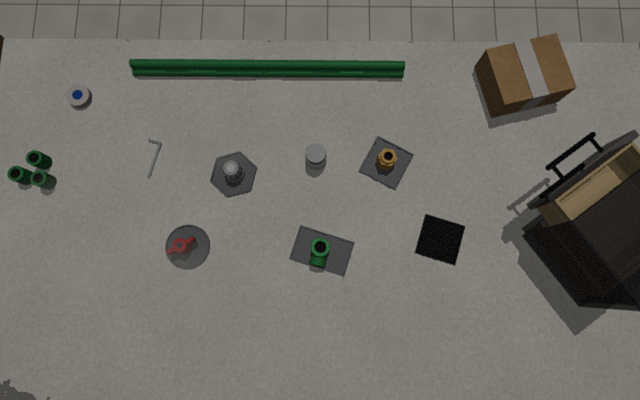

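View pics/scene0.png

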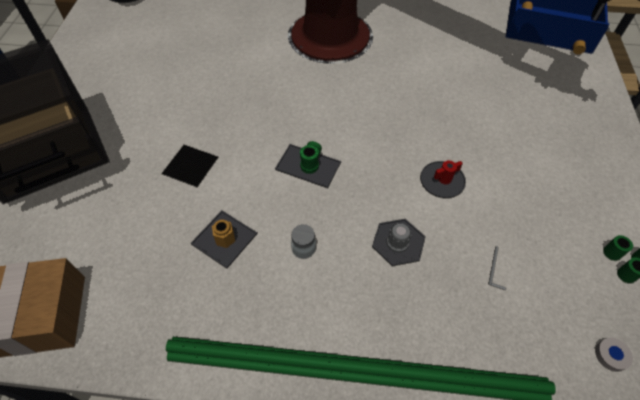

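Top view: nut in the square tray (387,158), tee in the oblong (320,250), handle in the round (185,245), knob in the hex (232,172), mat (440,240), jar (316,156). Next I measure the trays and parts.

```bash
cat > m.py <<'E'
from h import *
P=dict(square=((387,162),(224,238)),oblong=((322,251),(308,166)),round=((188,247),(443,179)),hex=((234,174),(398,242)),mat=((440,240),(190,166)),jar=((316,156),(303,241)))
def crop(d,uv,r=34,k=4):
    u,v=map(int,uv); c=d["image"][v-r:v+r,u-r:u+r]
    return cv2.resize(c,None,fx=k,fy=k,interpolation=cv2.INTER_CUBIC)
def unpix(uv,p,r=34,k=4): # crop px -> image px
    return (np.asarray(p,float)+.5)/k-.5+np.array([int(uv[0])-r,int(uv[1])-r])
def biggest(m):
    c,_=cv2.findContours(m.astype(np.uint8),cv2.RETR_EXTERNAL,cv2.CHAIN_APPROX_NONE)
    return max(c,key=cv2.contourArea)
def cen(p):
    M=cv2.moments(np.float32(p).reshape(-1,1,2)); return np.array([M["m10"],M["m01"]])/M["m00"]
E
python3 - <<'E'
from m import *
rows=[]
for i,n in enumerate(("top","scene")):
    d=cam(n); row=[]
    for k in("square","oblong","round","hex","mat","jar"):
        uv=P[k][i]; c=crop(d,uv); hsv=cv2.cvtColor(c,cv2.COLOR_BGR2HSV).astype(int); v=hsv[...,2]; s=hsv[...,1]
        if k!="jar":
            h=cv2.convexHull(biggest((v<88)|(s>110)))
            X=ray(d,unpix(uv,h[:,0]),.003 if k=="mat" else .006)[:,:2]
            r=cv2.minAreaRect(np.float32((X-X.mean(0))*1e3)); print(n,k,(cen((X-X.mean(0))*1e3)/1e3+X.mean(0)).round(4),np.round(r[1],1),round(r[2],1), "median table v",np.median(v[:10]))
            cv2.polylines(c,[h],True,(255,255,0),1)
        m={"square":(s>110)&(hsv[...,0]>8)&(hsv[...,0]<35),"oblong":(s>110)&(hsv[...,0]>40)&(hsv[...,0]<90),"round":(s>110)&((hsv[...,0]<10)|(hsv[...,0]>170))}.get(k)
        if m is not None:
            b=biggest(m); X=ray(d,unpix(uv,b[:,0]),.026)[:,:2]; o=X.mean(0); r=cv2.minAreaRect(np.float32((X-o)*1e3))
            print("   part",(cen((X-o)*1e3)/1e3+o).round(4),"box",np.round(np.array(r[0])/1e3+o,4),np.round(r[1],1),round(r[2],1)); cv2.polylines(c,[b],True,(255,0,255),1)
        row.append(c)
    rows.append(np.hstack(row[:3])); rows.append(np.hstack(row[3:]))
a=np.vstack(rows[:2]);b=np.vstack(rows[2:])
cv2.imwrite("pics/ctop.png",cv2.resize(a,(800,533))); cv2.imwrite("pics/csc.png",cv2.resize(b,(800,533)))
E
```

```text
top square [ 0.6486 -0.1467] [92.5 95.3] 61.5 median table v 128.0
   part [ 0.6513 -0.1448] box [ 0.6511 -0.1446] [38.5 52. ] 52.1
top oblong [ 0.4506 -0.0051] [123.8  85.7] 72.7 median table v 128.0
   part [ 0.4488 -0.0008] box [ 0.4488 -0.0009] [39.5 60.4] 81.6
top round [0.4591 0.2827] [95.8 94.2] 65.7 median table v 131.0
   part [0.4613 0.2926] box [0.4608 0.2916] [29.8 62. ] 7.1
top hex [0.6192 0.1911] [ 95.1 106.8] 77.6 median table v 126.0
top mat [ 0.4795 -0.2606] [91.2 91.4] 73.0 median table v 130.0
scene square [ 0.6531 -0.1472] [93.8 92.6] 62.0 median table v 155.0
   part [ 0.6522 -0.1458] box [ 0.6527 -0.146 ] [63.6 39.4] 20.6
scene oblong [ 0.4507 -0.005 ] [123.9 104.6] 72.8 median table v 153.0
   part [ 0.4505 -0.0025] box [ 0.4503 -0.0044] [84.7 43.4] 1.0
scene round [0.4605 0.2838] [98.8 95.4] 5.2 median table v 153.0
   part [0.4576 0.287 ] box [0.4539 0.2876] [39.1 75. ] 59.2
scene hex [0.624 0.19 ] [ 92.9 108.1] 77.2 median table v 155.0
scene mat [ 0.4825 -0.2608] [90.6 90.4] 73.0 median table v 154.0
```

View pics/ctop.png

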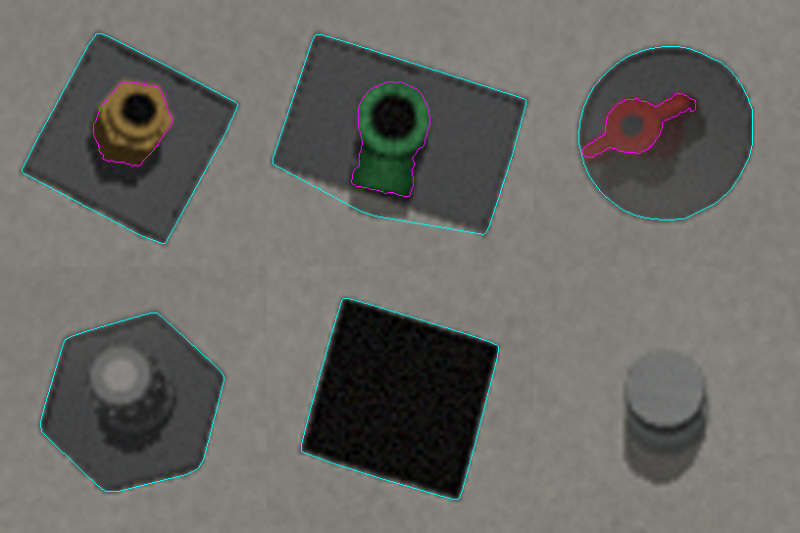

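View pics/csc.png

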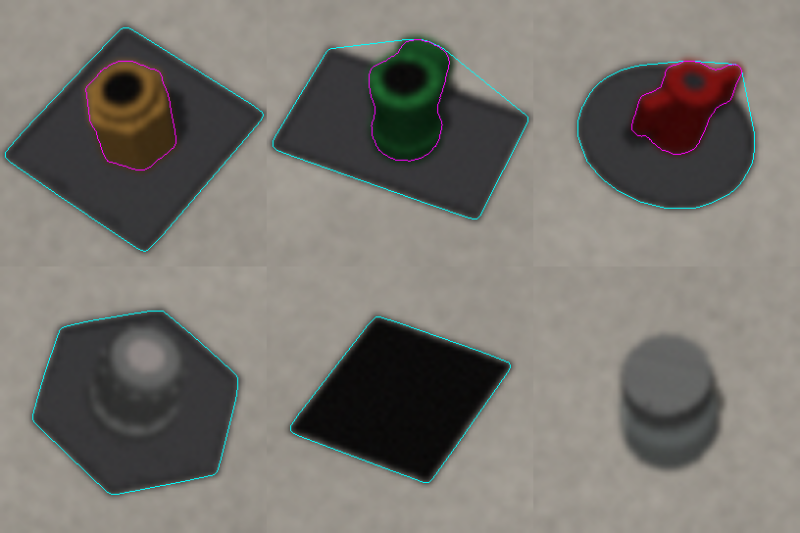

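Top crops: all tray outlines fit well except the oblong's (the tee and its shadow spoil the hull). I take its four corners by hand, along with the tops of the parts (nut hole (138,107), tee (393,116), hub (632,124), knob (120,375), jar lid (666,387)).

```bash
python3 - <<'E'
from m import *
S=816/800
ks=["square","oblong","round","hex","mat","jar"]
def px(i,k,p):
    j=ks.index(k); q=np.array(p,float)*S-[272*(j%3),272*(j//3)]; return unpix(P[k][i],q)
D=[cam("top"),cam("scene")]
def two(k,a,b,z,name):
    A=ray(D[0],px(0,k,a),z)[:,:2];B=ray(D[1],px(1,k,b),z)[:,:2]; print(name,A.mean(0).round(4),B.mean(0).round(4),"avg",((A.mean(0)+B.mean(0))/2).round(4))
two("oblong",[(317,34),(526,100),(485,234),(273,162)],[(330,48),(527,118),(478,219),(273,146)],.006,"oblong")
for k,a,b,z,n in(("square",(138,107),(123,88),.051,"nut"),("oblong",(393,116),(406,75),.053,"tee"),("round",(632,124),(694,81),.049,"handle"),("hex",(120,375),(148,355),.049,"knob"),("jar",(666,387),(669,376),.058,"jar")): two(k,[a],[b],z,n)
def ang(i,k,a,b,z,n):
    X=ray(D[i],px(i,k,[a,b]),z); v=X[1]-X[0]; print(n,np.degrees(np.arctan2(v[1],v[0])).round(1),X[:,:2].round(4).tolist())
ang(0,"round",(590,150),(690,101),.046,"wing"); ang(1,"round",(640,102),(735,72),.046,"wing sc")
ang(0,"oblong",(357,150),(352,185),.028,"brL"); ang(0,"oblong",(415,150),(410,193),.028,"brR")
from scipy.spatial.transform import Rotation as Ro
print(Ro.from_rotvec(ctrl.get_obs()["tool_rot"]).as_matrix().round(3))
c=[cv2.resize(crop(D[i],P["square"][i],17,4),(400,400),interpolation=cv2.INTER_CUBIC) for i in(0,1)]
u,v=387,158
cv2.imwrite("pics/nut.png",np.clip(np.hstack(c)*1.5,0,255).astype(np.uint8))
E
```

```text
oblong [ 0.4529 -0.0059] [ 0.458  -0.0059] avg [ 0.4555 -0.0059]
nut [ 0.653 -0.145] [ 0.6525 -0.1453] avg [ 0.6527 -0.1452]
tee [ 0.4575 -0.0024] [ 0.4564 -0.0028] avg [ 0.4569 -0.0026]
handle [0.4594 0.288 ] [0.4601 0.2868] avg [0.4597 0.2874]
knob [0.6237 0.1895] [0.6238 0.1895] avg [0.6237 0.1895]
jar [0.6553 0.0088] [0.6576 0.01  ] avg [0.6565 0.0094]
wing -62.8 [[0.4458, 0.3101], [0.472, 0.2591]]
wing sc 116.7 [[0.4746, 0.259], [0.4493, 0.3093]]
brL 172.6 [[0.4414, 0.0169], [0.4228, 0.0193]]
brR 173.8 [[0.4417, -0.0141], [0.4189, -0.0116]]
[[-0.928  0.372 -0.   ]
 [ 0.372  0.928 -0.001]
 [ 0.    -0.001 -1.   ]]
```

View pics/nut.png

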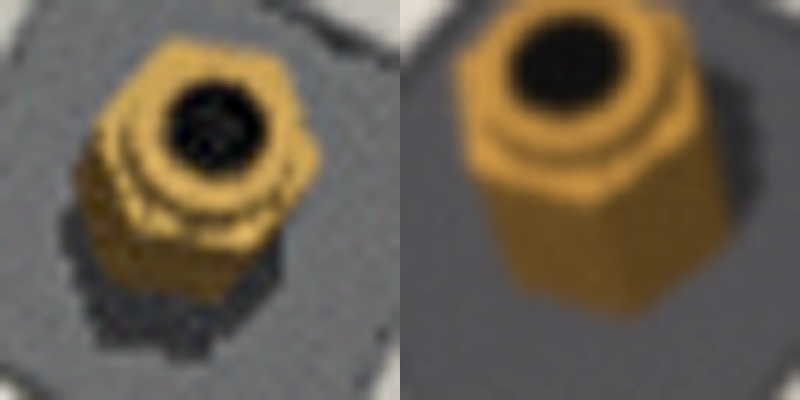

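Nut corners in the top crop are at (172,40)-(248,250) and (98,125)-(320,160). So the flats' normals lie at about 50 deg, modulo 60. Plan: nut to mat, tee to square, handle to oblong, knob to round, then nut to hex.

```bash
cat > go.py <<'E'
# usage: go.py x y z yaw(deg of tool y) -> shift in tool axes, turn about tool z
import sys; from h import *
from scipy.spatial.transform import Rotation as Ro
o=ctrl.get_obs(); R=Ro.from_rotvec(o["tool_rot"]).as_matrix()
t=list(map(float,sys.argv[1:])); d=R.T@(np.array(t[:3])-o["tool_pos"]); a=np.degrees(np.arctan2(R[1,1],R[0,1]))
w=(a-t[3]+90)%180-90
print("shift",d.round(4),"norm",np.linalg.norm(d).round(3),"turn",np.radians(w).round(3),"yaw",a.round(1),"tilt",np.degrees(np.arccos(-R[2,2])).round(2),"pos",o["tool_pos"].round(4),"q6",o["q"][5].round(2),"t",round(o["t"],1))
E
```

Emit:
drive_tool(
  rows=[
    [[-0.036, -0.028, 0.003], 0],
    [[-0.036, -0.028, 0.003], 0],
    [[-0.036, -0.028, 0.003], 0],
    [[-0.036, -0.028, 0.003], 0],
    [[-0.036, -0.028, 0.003], 0],
    [[-0.036, -0.028, 0.003], 0],
    [[-0.036, -0.028, 0.003], 0],
    [[-0.036, -0.028, 0.003], 0],
    [[-0.036, -0.028, 0.003], 0],
    [[-0.036, -0.028, 0.003], 0],
  ],
  jaw=0,
)

```text
t: 1.3
tool_pos: [0.463, 0.1847, 0.274]
tool_rot: [0.594, 3.084, 0.001]
contact_force: [0.5, 1.1, 1.2]
opening: 0.0851
grip_force: 0.0
```

```bash
python3 go.py .6527 -.1452 .19 50
```

```text
shift [-0.2987 -0.2358  0.0841] norm 0.39 turn 0.317 yaw 68.2 tilt 0.05 pos [0.463  0.1847 0.274 ] q6 -0.96 t 1.3
```

Emit:
drive_tool(
  rows=[
    [[-0.0374, -0.0295, 0.0105], 0],
    [[-0.0374, -0.0295, 0.0105], 0],
    [[-0.0374, -0.0295, 0.0105], 0],
    [[-0.0374, -0.0295, 0.0105], 0],
    [[-0.0374, -0.0295, 0.0105], 0],
    [[-0.0374, -0.0295, 0.0105], 0],
    [[-0.0374, -0.0295, 0.0105], 0],
    [[-0.0374, -0.0295, 0.0105], 0],
    [[0, 0, 0], 0.149],
    [[0, 0, 0], 0.149],
  ],
)

```text
t: 2.3
tool_pos: [0.6526, -0.1455, 0.1885]
tool_rot: [-1.058, -2.956, -0.0]
contact_force: [-0.9, 0.1, 0.3]
opening: 0.0854
grip_force: 0.0
```

```bash
python3 go.py .6527 -.1452 .083 50
```

```text
shift [-1.000e-04  4.000e-04  1.055e-01] norm 0.105 turn 0.011 yaw 50.6 tilt 0.12 pos [ 0.6526 -0.1455  0.1885] q6 -1.21 t 2.3
```

Emit:
drive_tool(
  rows=[
    [[0, 0, 0.025], 0.011],
    [[0, 0, 0.025], 0],
    [[0, 0, 0.025], 0],
    [[0, 0, 0.02], 0],
    [[0, 0, 0.01], 0],
    [[0, 0, 0], 0],
  ],
)

```text
t: 2.9
tool_pos: [0.6514, -0.1435, 0.0829]
tool_rot: [-1.061, -2.953, 0.0]
contact_force: [-0.4, -0.1, 0.4]
opening: 0.0859
grip_force: 0.0
```

Emit:
drive_tool(
  rows=[
    [[0, 0, 0], 0],
    [[0, 0, 0], 0],
    [[0, 0, 0], 0],
    [[0, 0, 0], 0],
    [[0, 0, 0], 0],
    [[0, 0, 0], 0],
    [[0, 0, 0], 0],
    [[0, 0, 0], 0],
    [[0, 0, 0], 0],
    [[0, 0, 0], 0],
  ],
  jaw=1,
  grip_force=40,
)

```text
t: 3.9
tool_pos: [0.6533, -0.1443, 0.0866]
tool_rot: [1.061, 2.954, -0.001]
contact_force: [-1.5, -2.1, 5.6]
opening: 0.0352
grip_force: 42.1
```

```bash
python3 - <<'E'
from h import *
for i in range(4):
    cam("top"); o=ctrl.get_obs(); print(o["tool_pos"].round(4),o["contact_force"].round(1),round(o["opening"],4),round(o["grip_force"],1))
E
```

```text
[ 0.6533 -0.1444  0.0866] [-0.9 -1.   6.2] 0.0355 42.1
[ 0.6533 -0.1443  0.0866] [-1.4 -0.7  6.1] 0.0359 42.1
[ 0.6533 -0.1443  0.0866] [-1.  -1.2  5.7] 0.0354 42.1
[ 0.6533 -0.1444  0.0866] [-1.4 -1.7  7.1] 0.0352 42.1
```

Emit:
drive_tool(
  rows=[
    [[0, 0, -0.01], 0],
    [[0, 0, -0.025], 0],
    [[0, 0, -0.035], 0],
    [[0, 0, -0.035], 0],
    [[0, 0, 0], 0],
  ],
)

```text
t: 4.6
tool_pos: [0.6552, -0.1444, 0.1966]
tool_rot: [1.058, 2.947, 0.001]
contact_force: [0.7, -0.1, -1.4]
opening: 0.035
grip_force: 41.3
```

```bash
python3 go.py .481 -.2607 .185 50; python3 - <<'E'
from h import *
d=cam("scene"); cv2.imwrite("pics/s1.png",d["image"][100:340,100:420])
E
```

```text
shift [ 0.0605 -0.2006  0.0102] norm 0.21 turn 0.009 yaw 50.5 tilt 0.61 pos [ 0.6552 -0.1444  0.1966] q6 -1.21 t 4.6
```

View pics/s1.png

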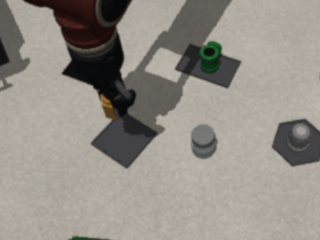

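Nut is off the tray, held upright in the gripper at crop (112,105). On to the mat.

Emit:
drive_tool(
  rows=[
    [[0.01, -0.0335, 0], 0.009],
    [[0.01, -0.0335, 0], 0],
    [[0.01, -0.0335, 0], 0],
    [[0.01, -0.0335, 0], 0],
    [[0.01, -0.0335, 0], 0],
    [[0.0105, -0.0331, 0], 0],
    [[0, 0, 0], 0],
    [[0, 0, 0], 0],
    [[0, 0, 0], 0],
  ],
)

```text
t: 5.55
tool_pos: [0.4772, -0.258, 0.1886]
tool_rot: [-1.074, -2.95, -0.002]
contact_force: [0.6, -0.0, -3.2]
opening: 0.0353
grip_force: 41.6
```

```bash
python3 go.py .481 -.2607 .088 50
```

```text
shift [-0.0049  0.0004  0.1006] norm 0.101 turn -0.0 yaw 50.0 tilt 0.12 pos [ 0.4772 -0.258   0.1886] q6 -1.51 t 5.5
```

Emit:
drive_tool(
  rows=[
    [[-0.0049, 0, 0.02], 0],
    [[0, 0, 0.025], 0],
    [[0, 0, 0.025], 0],
    [[0, 0, 0.02], 0],
    [[0, 0, 0.007], 0],
    [[0, 0, 0], 0],
    [[0, 0, 0], 0],
    [[0, 0, 0], 0],
    [[0, 0, 0], 0],
  ],
)

```text
t: 6.45
tool_pos: [0.4818, -0.2624, 0.0943]
tool_rot: [1.074, 2.95, -0.001]
contact_force: [0.4, -0.3, -2.4]
opening: 0.0352
grip_force: 41.5
```

```bash
python3 go.py .481 -.2607 .087 50
```

```text
shift [0.0017 0.0007 0.0073] norm 0.008 turn -0.001 yaw 50.0 tilt 0.14 pos [ 0.4818 -0.2624  0.0943] q6 -1.51 t 6.5
```

Emit:
drive_tool(
  rows=[
    [[0.001, 0, 0.003], 0],
    [[0, 0, 0.002], 0],
    [[0, 0, 0.001], 0],
    [[0, 0, 0.001], 0],
    [[0, 0, 0], 0],
    [[0, 0, 0], 0],
    [[0, 0, 0], 0],
  ],
)

```text
t: 7.15
tool_pos: [0.4801, -0.2612, 0.0866]
tool_rot: [-1.075, -2.951, -0.0]
contact_force: [-4.5, 3.2, 4.2]
opening: 0.0353
grip_force: 42.5
```

Emit:
drive_tool(
  rows=[
    [[0, 0, 0], 0],
    [[0, 0, 0], 0],
    [[0, 0, 0], 0],
    [[0, 0, 0], 0],
    [[0, 0, 0], 0],
    [[0, 0, 0], 0],
    [[0, 0, 0], 0],
  ],
  jaw=0,
)

```text
t: 7.85
tool_pos: [0.4803, -0.2613, 0.0859]
tool_rot: [-1.076, -2.952, -0.0]
contact_force: [-0.3, 0.2, -0.4]
opening: 0.0853
grip_force: 0.0
```

Emit:
drive_tool(
  rows=[
    [[0, 0, -0.01], 0],
    [[0, 0, -0.02], 0],
    [[0, 0, -0.035], 0],
    [[0, 0, -0.035], 0],
    [[0, 0, 0], 0],
    [[0, 0, 0], 0],
  ],
)

```text
t: 8.45
tool_pos: [0.4809, -0.2617, 0.1878]
tool_rot: [1.074, 2.949, -0.001]
contact_force: [-0.5, 0.6, -0.3]
opening: 0.0852
grip_force: 0.0
```

```bash
python3 go.py .4569 -.0026 .185 83
```

```text
shift [0.185  0.1829 0.0023] norm 0.26 turn -0.577 yaw 50.0 tilt 0.19 pos [ 0.4809 -0.2617  0.1878] q6 -1.51 t 8.4
```

Emit:
drive_tool(
  rows=[
    [[0.031, 0.0305, 0], 0],
    [[0.031, 0.0305, 0], 0],
    [[0.031, 0.0305, 0], 0],
    [[0.031, 0.0305, 0], 0],
    [[0.031, 0.0305, 0], 0],
    [[0.03, 0.0305, 0], 0],
    [[0, 0, 0], -0.144],
    [[0, 0, 0], -0.144],
    [[0, 0, 0], -0.144],
    [[0, 0, 0], -0.144],
  ],
)

```text
t: 9.45
tool_pos: [0.4553, -0.0017, 0.1842]
tool_rot: [-0.182, -3.133, -0.0]
contact_force: [0.9, 0.3, -0.1]
opening: 0.0854
grip_force: 0.0
```

```bash
python3 go.py .4569 -.0026 .084 83; python3 - <<'E'
from h import *
a=[cam(n) for n in("top","scene")]
c=[cv2.resize(x["image"][v-45:v+45,u-60:u+60],None,fx=3,fy=3,interpolation=cv2.INTER_CUBIC) for x,(u,v) in zip(a,((440,240),(190,166)))]
cv2.imwrite("pics/mat.png",np.hstack(c))
E
```

```text
shift [-0.002  -0.0007  0.1001] norm 0.1 turn 0.006 yaw 83.3 tilt 0.19 pos [ 0.4553 -0.0017  0.1842] q6 -1.62 t 9.4
```

View pics/mat.png

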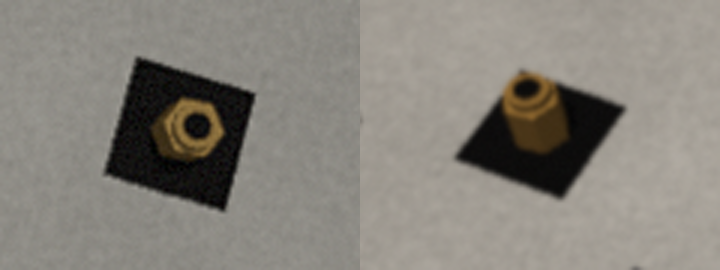

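The nut stands upright on the mat, near its middle (both views). Now the tee.

Emit:
drive_tool(
  rows=[
    [[-0.002, 0, 0.02], 0.006],
    [[0, 0, 0.025], 0],
    [[0, 0, 0.025], 0],
    [[0, 0, 0.02], 0],
    [[0, 0, 0.01], 0],
    [[0, 0, 0], 0],
    [[0, 0, 0], 0],
  ],
)

```text
t: 10.25
tool_pos: [0.4586, -0.0024, 0.0863]
tool_rot: [0.204, 3.135, -0.0]
contact_force: [0.8, 0.5, 0.6]
opening: 0.0854
grip_force: 0.0
```

Emit:
drive_tool(
  rows=[
    [[0, 0, 0], 0],
    [[0, 0, 0], 0],
    [[0, 0, 0], 0],
    [[0, 0, 0], 0],
    [[0, 0, 0], 0],
    [[0, 0, 0], 0],
    [[0, 0, 0], 0],
    [[0, 0, 0], 0],
  ],
  jaw=1,
  grip_force=30,
)

```text
t: 11.05
tool_pos: [0.4589, -0.0025, 0.0868]
tool_rot: [0.202, 3.134, -0.0]
contact_force: [-2.5, -0.3, 5.5]
opening: 0.0392
grip_force: 29.9
```

Emit:
drive_tool(
  rows=[
    [[0, 0, -0.01], 0],
    [[0, 0, -0.02], 0],
    [[0, 0, -0.035], 0],
    [[0, 0, -0.035], 0],
    [[0, 0, 0], 0],
    [[0, 0, 0], 0],
  ],
)

```text
t: 11.65
tool_pos: [0.4587, -0.0024, 0.1869]
tool_rot: [0.202, 3.133, -0.0]
contact_force: [-1.2, -0.1, -0.6]
opening: 0.0387
grip_force: 30.3
```

```bash
python3 go.py .6505 -.147 .185 83
```

```text
shift [-0.2088 -0.1188  0.0023] norm 0.24 turn -0.007 yaw 82.6 tilt 0.12 pos [ 0.4587 -0.0024  0.1869] q6 -1.61 t 11.7
```

Emit:
drive_tool(
  rows=[
    [[-0.035, -0.0198, 0], 0],
    [[-0.035, -0.0198, 0], 0],
    [[-0.035, -0.0198, 0], 0],
    [[-0.035, -0.0198, 0], 0],
    [[-0.035, -0.0198, 0], 0],
    [[-0.035, -0.0198, 0], 0],
    [[0, 0, 0], 0],
    [[0, 0, 0], 0],
    [[0, 0, 0], 0],
  ],
)

```text
t: 12.55
tool_pos: [0.65, -0.1464, 0.1841]
tool_rot: [-0.201, -3.132, -0.002]
contact_force: [0.8, 0.0, -0.8]
opening: 0.0395
grip_force: 30.4
```

Emit:
drive_tool(
  rows=[
    [[0, 0, 0.02], 0],
    [[0, 0, 0.025], 0],
    [[0, 0, 0.025], 0],
    [[0, 0, 0.015], 0],
    [[0, 0, 0.005], 0],
    [[0, 0, 0], 0],
    [[0, 0, 0], 0],
    [[0, 0, 0], 0],
    [[0, 0, 0], 0],
  ],
)

```text
t: 13.45
tool_pos: [0.6521, -0.1474, 0.0973]
tool_rot: [0.202, 3.133, -0.001]
contact_force: [0.7, -0.0, -0.4]
opening: 0.0388
grip_force: 30.4
```

```bash
python3 go.py .6518 -.147 .087 83
```

```text
shift [0.0003 0.0004 0.0103] norm 0.01 turn -0.007 yaw 82.6 tilt 0.13 pos [ 0.6521 -0.1474  0.0973] q6 -1.78 t 13.4
```

Emit:
drive_tool(
  rows=[
    [[0, 0, 0.004], 0],
    [[0, 0, 0.003], 0],
    [[0, 0, 0.002], 0],
    [[0, 0, 0.0007], 0],
    [[0, 0, 0], 0],
    [[0, 0, 0], 0],
    [[0, 0, 0], 0],
  ],
)

```text
t: 14.15
tool_pos: [0.6513, -0.1472, 0.0869]
tool_rot: [-0.202, -3.134, -0.0]
contact_force: [-3.1, 0.8, 5.0]
opening: 0.0389
grip_force: 30.7
```

Emit:
drive_tool(
  rows=[
    [[0, 0, 0], 0],
    [[0, 0, 0], 0],
    [[0, 0, 0], 0],
    [[0, 0, 0], 0],
    [[0, 0, 0], 0],
    [[0, 0, 0], 0],
    [[0, 0, 0], 0],
  ],
  jaw=0,
)

```text
t: 14.85
tool_pos: [0.6514, -0.1472, 0.0862]
tool_rot: [0.202, 3.135, -0.0]
contact_force: [0.4, 1.2, 0.3]
opening: 0.0852
grip_force: 0.0
```

Emit:
drive_tool(
  rows=[
    [[0, 0, -0.01], 0],
    [[0, 0, -0.02], 0],
    [[0, 0, -0.035], 0],
    [[0, 0, -0.035], 0],
    [[0, 0, 0], 0],
    [[0, 0, 0], 0],
  ],
)

```text
t: 15.45
tool_pos: [0.6521, -0.1474, 0.1885]
tool_rot: [0.202, 3.132, -0.002]
contact_force: [0.1, 0.6, -0.0]
opening: 0.0853
grip_force: 0.0
```

```bash
python3 go.py .4597 .2872 .19 27
```

```text
shift [ 0.2467  0.4063 -0.0026] norm 0.475 turn 0.971 yaw 82.6 tilt 0.21 pos [ 0.6521 -0.1474  0.1885] q6 -1.78 t 15.4
```

Emit:
drive_tool(
  rows=[
    [[0.0247, 0.0406, 0], 0],
    [[0.0247, 0.0406, 0], 0],
    [[0.0247, 0.0406, 0], 0],
    [[0.0247, 0.0406, 0], 0],
    [[0.0247, 0.0406, 0], 0],
    [[0.0247, 0.0406, 0], 0],
    [[0.0247, 0.0406, 0], 0],
    [[0.0247, 0.0406, 0], 0],
    [[0.0247, 0.0406, 0], 0],
    [[0.0247, 0.0406, 0], 0],
  ],
)

```text
t: 16.45
tool_pos: [0.4565, 0.2883, 0.1845]
tool_rot: [-0.202, -3.133, 0.002]
contact_force: [1.1, 0.4, -1.3]
opening: 0.0853
grip_force: 0.0
```

Emit:
drive_tool(
  rows=[
    [[0, 0, 0], 0.1387],
    [[0, 0, 0], 0.1387],
    [[0, 0, 0], 0.1387],
    [[0, 0, 0], 0.1387],
    [[0, 0, 0], 0.1387],
    [[0, 0, 0], 0.1387],
    [[0, 0, 0], 0.1387],
    [[0, 0, 0], 0],
  ],
)

```text
t: 17.25
tool_pos: [0.4576, 0.2868, 0.1844]
tool_rot: [-1.64, -2.677, 0.004]
contact_force: [-0.2, 1.1, -0.9]
opening: 0.0854
grip_force: 0.0
```

```bash
python3 go.py .4597 .2872 .086 27; python3 - <<'E'
from h import *
a=[cam(n) for n in("top","scene")]
c=[cv2.resize(x["image"][v-45:v+45,u-60:u+60],None,fx=3,fy=3,interpolation=cv2.INTER_CUBIC) for x,(u,v) in zip(a,((387,160),(224,238)))]
cv2.imwrite("pics/sq.png",np.hstack(c))
E
```

```text
shift [-0.0006  0.0024  0.0984] norm 0.098 turn 0.0 yaw 27.0 tilt 0.19 pos [0.4576 0.2868 0.1844] q6 -0.05 t 17.2
```

View pics/sq.png

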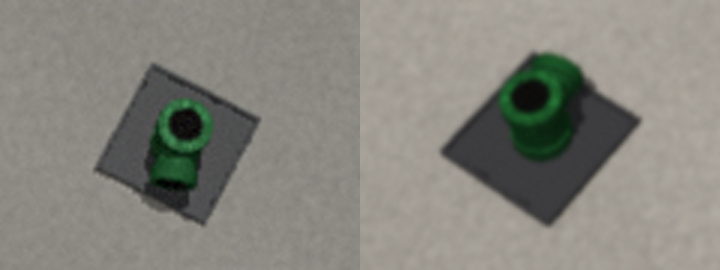

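Tee stands upright in the square tray: top hole at crop (187,125), i.e. pixel (389.3,156.7); scene hole at (531,96), i.e. pixel (221,225). Next the handle.

Emit:
drive_tool(
  rows=[
    [[-0.0006, 0.002, 0.02], 0],
    [[0, 0, 0.025], 0],
    [[0, 0, 0.025], 0],
    [[0, 0, 0.02], 0],
    [[0, 0, 0.008], 0],
    [[0, 0, 0], 0],
    [[0, 0, 0], 0],
  ],
)

```text
t: 18.05
tool_pos: [0.4611, 0.2878, 0.0889]
tool_rot: [1.64, 2.679, 0.001]
contact_force: [0.3, -0.3, -0.3]
opening: 0.0855
grip_force: 0.0
```

Emit:
drive_tool(
  rows=[
    [[0, 0, 0], 0],
    [[0, 0, 0], 0],
    [[0, 0, 0], 0],
    [[0, 0, 0], 0],
    [[0, 0, 0], 0],
    [[0, 0, 0], 0],
    [[0, 0, 0], 0],
    [[0, 0, 0], 0],
    [[0, 0, 0], 0],
  ],
  jaw=1,
  grip_force=30,
)

```text
t: 18.95
tool_pos: [0.461, 0.2877, 0.0889]
tool_rot: [1.641, 2.678, 0.001]
contact_force: [-0.5, -0.6, 5.1]
opening: 0.0293
grip_force: 29.8
```

Emit:
drive_tool(
  rows=[
    [[0, 0, -0.01], 0],
    [[0, 0, -0.02], 0],
    [[0, 0, -0.035], 0],
    [[0, 0, -0.035], 0],
    [[0, 0, 0], 0],
    [[0, 0, 0], 0],
  ],
)

```text
t: 19.55
tool_pos: [0.4609, 0.2877, 0.1893]
tool_rot: [1.641, 2.678, 0.003]
contact_force: [0.8, 0.5, -1.6]
opening: 0.0292
grip_force: 29.7
```

```bash
python3 go.py .4555 -.0059 .19 -17.5; python3 - <<'E'
from h import *
for n,p in(("top",(389.3,156.7)),("scene",(221,225))): print(ray(cam(n),p,.053).round(4))
E
```

```text
shift [-0.2592 -0.1381 -0.001 ] norm 0.294 turn 0.777 yaw 27.0 tilt 0.12 pos [0.4609 0.2877 0.1893] q6 -0.05 t 19.6
[[ 0.6485 -0.1478  0.053 ]]
[[ 0.6514 -0.1452  0.053 ]]
```

Emit:
drive_tool(
  rows=[
    [[-0.037, -0.0197, 0], 0],
    [[-0.037, -0.0197, 0], 0],
    [[-0.037, -0.0197, 0], 0],
    [[-0.037, -0.0197, 0], 0],
    [[-0.037, -0.0197, 0], 0],
    [[-0.037, -0.0197, 0], 0],
    [[-0.037, -0.0197, 0], 0],
    [[0, 0, 0], 0],
  ],
)

```text
t: 20.45
tool_pos: [0.4542, -0.0094, 0.1865]
tool_rot: [-1.649, -2.672, 0.004]
contact_force: [1.0, -0.2, -0.4]
opening: 0.0297
grip_force: 29.8
```

Emit:
drive_tool(
  rows=[
    [[0, 0, 0], 0.1295],
    [[0, 0, 0], 0.1295],
    [[0, 0, 0], 0.1295],
    [[0, 0, 0], 0.1295],
    [[0, 0, 0], 0.1295],
    [[0, 0, 0], 0.1295],
    [[0, 0, 0], 0],
    [[0, 0, 0], 0],
  ],
)

```text
t: 21.25
tool_pos: [0.4547, -0.0052, 0.1871]
tool_rot: [-2.53, -1.86, 0.002]
contact_force: [0.1, -0.7, -0.8]
opening: 0.0289
grip_force: 29.8
```

```bash
python3 go.py .4555 -.0059 .089 -17.5
```

```text
shift [-0.0004  0.0012  0.0981] norm 0.098 turn 0.003 yaw -17.3 tilt 0.13 pos [ 0.4547 -0.0052  0.1871] q6 0.13 t 21.2
```

Emit:
drive_tool(
  rows=[
    [[0, 0.001, 0.02], 0],
    [[0, 0, 0.025], 0],
    [[0, 0, 0.025], 0],
    [[0, 0, 0.015], 0],
    [[0, 0, 0.003], 0],
    [[0, 0, 0], 0],
    [[0, 0, 0], 0],
    [[0, 0, 0], 0],
  ],
)

```text
t: 22.05
tool_pos: [0.4571, -0.0062, 0.1015]
tool_rot: [2.532, 1.857, 0.003]
contact_force: [0.6, -0.1, -0.5]
opening: 0.0293
grip_force: 29.8
```

```bash
python3 go.py .4555 -.0059 .089 -17.5
```

```text
shift [-0.0002 -0.0017  0.0125] norm 0.013 turn -0.0 yaw -17.5 tilt 0.14 pos [ 0.4571 -0.0062  0.1015] q6 0.13 t 22.1
```

Emit:
drive_tool(
  rows=[
    [[0, -0.001, 0.005], 0],
    [[0, 0, 0.004], 0],
    [[0, 0, 0.002], 0],
    [[0, 0, 0.001], 0],
    [[0, 0, 0], 0],
    [[0, 0, 0], 0],
    [[0, 0, 0], 0],
  ],
)

```text
t: 22.75
tool_pos: [0.4551, -0.0058, 0.0888]
tool_rot: [-2.533, -1.857, 0.002]
contact_force: [-4.8, 1.0, 7.1]
opening: 0.0293
grip_force: 30.5
```

Emit:
drive_tool(
  rows=[
    [[0, 0, 0], 0],
    [[0, 0, 0], 0],
    [[0, 0, 0], 0],
    [[0, 0, 0], 0],
    [[0, 0, 0], 0],
    [[0, 0, 0], 0],
    [[0, 0, 0], 0],
  ],
  jaw=0,
)

```text
t: 23.45
tool_pos: [0.4552, -0.0058, 0.0882]
tool_rot: [-2.534, -1.857, 0.0]
contact_force: [0.5, -0.1, -0.9]
opening: 0.0857
grip_force: 0.0
```

Emit:
drive_tool(
  rows=[
    [[0, 0, -0.01], 0],
    [[0, 0, -0.02], 0],
    [[0, 0, -0.035], 0],
    [[0, 0, -0.035], 0],
    [[0, 0, 0], 0],
    [[0, 0, 0], 0],
  ],
)

```text
t: 24.05
tool_pos: [0.456, -0.0059, 0.19]
tool_rot: [2.532, 1.856, 0.004]
contact_force: [0.2, -0.8, -0.7]
opening: 0.0853
grip_force: 0.0
```

```bash
python3 go.py .6237 .1895 .19 -17.5
```

```text
shift [0.2369 0.1011 0.0004] norm 0.258 turn -0.0 yaw -17.5 tilt 0.19 pos [ 0.456  -0.0059  0.19  ] q6 0.13 t 24.1
```

Emit:
drive_tool(
  rows=[
    [[0.0395, 0.0168, 0], 0],
    [[0.0395, 0.0168, 0], 0],
    [[0.0395, 0.0168, 0], 0],
    [[0.0395, 0.0168, 0], 0],
    [[0.0395, 0.0168, 0], 0],
    [[0.0395, 0.0168, 0], 0],
    [[0, 0, 0], 0],
    [[0, 0, 0], 0],
    [[0, 0, 0], 0],
  ],
)

```text
t: 24.95
tool_pos: [0.6216, 0.1891, 0.1868]
tool_rot: [-2.534, -1.856, 0.004]
contact_force: [-0.2, 0.2, 0.5]
opening: 0.085
grip_force: 0.0
```

```bash
python3 go.py .6237 .1895 .09 -17.5; python3 - <<'E'
from h import *
a=[cam(n) for n in("top","scene")]
c=[cv2.resize(x["image"][v-45:v+45,u-60:u+60],None,fx=3,fy=3,interpolation=cv2.INTER_CUBIC) for x,(u,v) in zip(a,((322,251),(308,166)))]
cv2.imwrite("pics/ob.png",np.hstack(c))
E
```

```text
shift [0.0011 0.0021 0.0968] norm 0.097 turn -0.001 yaw -17.6 tilt 0.16 pos [0.6216 0.1891 0.1868] q6 0.49 t 24.9
```

View pics/ob.png

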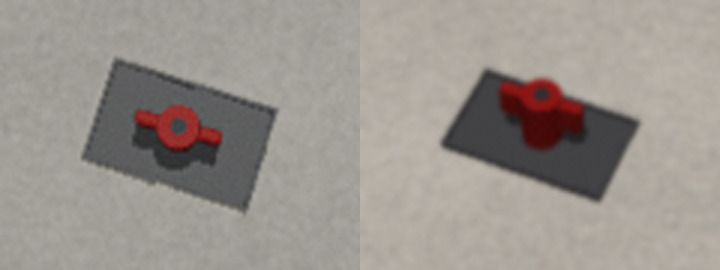

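The handle is upright, wings along the oblong tray; hub at crop (179,125) and (541,94). I'll check its centring at the end. Knob next.

Emit:
drive_tool(
  rows=[
    [[0.001, 0.002, 0.02], 0],
    [[0, 0, 0.025], 0],
    [[0, 0, 0.025], 0],
    [[0, 0, 0.02], 0],
    [[0, 0, 0.006], 0],
    [[0, 0, 0], 0],
    [[0, 0, 0], 0],
  ],
)

```text
t: 25.75
tool_pos: [0.6256, 0.19, 0.0937]
tool_rot: [2.534, 1.856, 0.003]
contact_force: [0.5, 0.0, 0.8]
opening: 0.0853
grip_force: 0.0
```

Emit:
drive_tool(
  rows=[
    [[0, 0, 0], 0],
    [[0, 0, 0], 0],
    [[0, 0, 0], 0],
    [[0, 0, 0], 0],
    [[0, 0, 0], 0],
    [[0, 0, 0], 0],
    [[0, 0, 0], 0],
    [[0, 0, 0], 0],
  ],
  jaw=1,
  grip_force=40,
)

```text
t: 26.55
tool_pos: [0.6255, 0.1903, 0.0932]
tool_rot: [2.534, 1.857, 0.002]
contact_force: [-1.5, 0.3, 4.9]
opening: 0.0363
grip_force: 40.7
```

Emit:
drive_tool(
  rows=[
    [[0, 0, -0.01], 0],
    [[0, 0, -0.02], 0],
    [[0, 0, -0.035], 0],
    [[0, 0, -0.035], 0],
    [[0, 0, 0], 0],
    [[0, 0, 0], 0],
  ],
)

```text
t: 27.15
tool_pos: [0.6251, 0.1902, 0.1928]
tool_rot: [2.533, 1.857, 0.002]
contact_force: [-0.9, -0.0, -2.3]
opening: 0.0371
grip_force: 40.4
```

```bash
python3 go.py .4597 .283 .19 -17.5; python3 - <<'E'
from h import *
d=cam("scene"); cv2.imwrite("pics/kn.png",d["image"][130:330,280:540])
E
```

```text
shift [ 0.0387 -0.1857  0.0026] norm 0.19 turn -0.0 yaw -17.5 tilt 0.08 pos [0.6251 0.1902 0.1928] q6 0.49 t 27.1
```

View pics/kn.png

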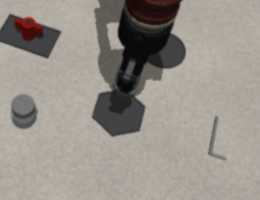

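Knob is lifted (the 2.3 N hanging fits its weight); hex tray empty at crop (119,112), jar unmoved at (24,110). Now to the round tray.

Emit:
drive_tool(
  rows=[
    [[0.0079, -0.0372, 0], 0],
    [[0.0079, -0.0372, 0], 0],
    [[0.0079, -0.0372, 0], 0],
    [[0.0079, -0.0372, 0], 0],
    [[0.0079, -0.0372, 0], 0],
    [[0, 0, 0], 0],
    [[0, 0, 0], 0],
    [[0, 0, 0], 0],
  ],
)

```text
t: 28.0
tool_pos: [0.4597, 0.2833, 0.1911]
tool_rot: [2.534, 1.856, -0.003]
contact_force: [-0.1, 0.4, -2.3]
opening: 0.0368
grip_force: 40.8
```

Emit:
drive_tool(
  rows=[
    [[0, 0, 0.02], 0],
    [[0, 0, 0.025], 0],
    [[0, 0, 0.025], 0],
    [[0, 0, 0.015], 0],
    [[0, 0, 0.002], 0],
    [[0, 0, 0], 0],
    [[0, 0, 0], 0],
    [[0, 0, 0], 0],
  ],
)

```text
t: 28.8
tool_pos: [0.4605, 0.2843, 0.1068]
tool_rot: [2.534, 1.857, 0.004]
contact_force: [0.7, -0.0, -1.7]
opening: 0.0368
grip_force: 40.8
```

```bash
python3 go.py .4597 .283 .0935 -17.5
```

```text
shift [-0.0015 -0.0004  0.0133] norm 0.013 turn -0.001 yaw -17.5 tilt 0.16 pos [0.4605 0.2843 0.1068] q6 0.72 t 28.8
```

Emit:
drive_tool(
  rows=[
    [[0, 0, 0.005], 0],
    [[0, 0, 0.004], 0],
    [[0, 0, 0.002], 0],
    [[0, 0, 0.001], 0],
    [[0, 0, 0], 0],
    [[0, 0, 0], 0],
    [[0, 0, 0], 0],
  ],
)

```text
t: 29.5
tool_pos: [0.4595, 0.2839, 0.0932]
tool_rot: [-2.534, -1.857, -0.0]
contact_force: [-1.3, 0.1, 0.5]
opening: 0.0369
grip_force: 40.9
```

Emit:
drive_tool(
  rows=[
    [[0, 0, 0], 0],
    [[0, 0, 0], 0],
    [[0, 0, 0], 0],
    [[0, 0, 0], 0],
    [[0, 0, 0], 0],
    [[0, 0, 0], 0],
    [[0, 0, 0], 0],
  ],
  jaw=0,
)

```text
t: 30.2
tool_pos: [0.4595, 0.2838, 0.0932]
tool_rot: [-2.534, -1.857, 0.0]
contact_force: [-0.2, -0.2, 0.2]
opening: 0.0854
grip_force: 0.0
```

Emit:
drive_tool(
  rows=[
    [[0, 0, -0.01], 0],
    [[0, 0, -0.02], 0],
    [[0, 0, -0.035], 0],
    [[0, 0, -0.035], 0],
    [[0, 0, 0], 0],
    [[0, 0, 0], 0],
  ],
)

```text
t: 30.8
tool_pos: [0.4602, 0.2842, 0.1951]
tool_rot: [2.533, 1.857, 0.005]
contact_force: [-0.4, 0.1, 0.1]
opening: 0.0855
grip_force: 0.0
```

```bash
python3 go.py .4805 -.261 .19 50
```

```text
shift [-0.5138  0.1835  0.0045] norm 0.546 turn -1.179 yaw -17.5 tilt 0.19 pos [0.4602 0.2842 0.1951] q6 0.72 t 30.8
```

Emit:
drive_tool(
  rows=[
    [[-0.0428, 0.0153, 0], 0],
    [[-0.0428, 0.0153, 0], 0],
    [[-0.0428, 0.0153, 0], 0],
    [[-0.0428, 0.0153, 0], 0],
    [[-0.0428, 0.0153, 0], 0],
    [[-0.0428, 0.0153, 0], 0],
    [[-0.0428, 0.0153, 0], 0],
    [[-0.0428, 0.0153, 0], 0],
    [[-0.0428, 0.0153, 0], 0],
    [[-0.0428, 0.0153, 0], 0],
  ],
)

```text
t: 31.8
tool_pos: [0.4753, -0.1718, 0.1916]
tool_rot: [-2.532, -1.855, 0.002]
contact_force: [0.7, 0.3, -0.5]
opening: 0.0855
grip_force: 0.0
```

Emit:
drive_tool(
  rows=[
    [[-0.0428, 0.0153, 0], 0],
    [[-0.0428, 0.0153, 0], 0],
    [[0, 0, 0], -0.1474],
    [[0, 0, 0], -0.1474],
    [[0, 0, 0], -0.1474],
    [[0, 0, 0], -0.1474],
    [[0, 0, 0], -0.1474],
    [[0, 0, 0], -0.1474],
    [[0, 0, 0], -0.1474],
    [[0, 0, 0], -0.1474],
  ],
)

```text
t: 32.8
tool_pos: [0.479, -0.2606, 0.1912]
tool_rot: [-1.063, -2.952, -0.002]
contact_force: [0.6, -1.5, -0.0]
opening: 0.0853
grip_force: 0.0
```

```bash
python3 go.py .4805 -.261 .086 50; python3 - <<'E'
from h import *
a=[cam(n) for n in("top","scene")]
c=[cv2.resize(x["image"][v-45:v+45,u-60:u+60],None,fx=3,fy=3,interpolation=cv2.INTER_CUBIC) for x,(u,v) in zip(a,((188,247),(443,179)))]
cv2.imwrite("pics/rd.png",np.hstack(c))
E
```

```text
shift [-0.0018  0.0006  0.1052] norm 0.105 turn 0.007 yaw 50.4 tilt 0.21 pos [ 0.479  -0.2606  0.1912] q6 -1.51 t 32.8
```

View pics/rd.png

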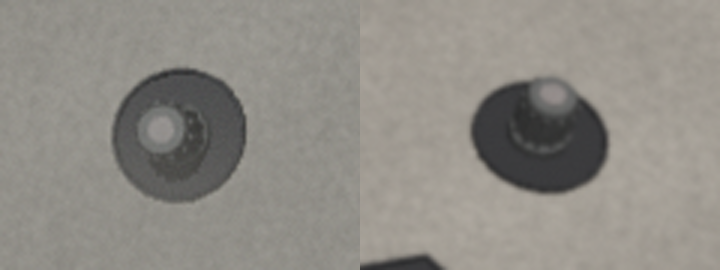

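Knob is upright in the round tray: top face at crop (160,129) and (553,95). Now the nut, from the mat to the hex tray.

Emit:
drive_tool(
  rows=[
    [[-0.001, 0, 0.025], 0.007],
    [[0, 0, 0.025], 0],
    [[0, 0, 0.025], 0],
    [[0, 0, 0.02], 0],
    [[0, 0, 0.01], 0],
    [[0, 0, 0], 0],
    [[0, 0, 0], 0],
  ],
)

```text
t: 33.6
tool_pos: [0.4809, -0.262, 0.0886]
tool_rot: [1.085, 2.948, -0.0]
contact_force: [0.1, -0.5, 0.6]
opening: 0.0851
grip_force: 0.0
```

Emit:
drive_tool(
  rows=[
    [[0, 0, 0], 0],
    [[0, 0, 0], 0],
    [[0, 0, 0], 0],
    [[0, 0, 0], 0],
    [[0, 0, 0], 0],
    [[0, 0, 0], 0],
    [[0, 0, 0], 0],
    [[0, 0, 0], 0],
  ],
  jaw=1,
  grip_force=40,
)

```text
t: 34.4
tool_pos: [0.4812, -0.2621, 0.0891]
tool_rot: [1.083, 2.947, -0.0]
contact_force: [0.9, 0.9, 5.4]
opening: 0.0353
grip_force: 42.0
```

Emit:
drive_tool(
  rows=[
    [[0, 0, -0.01], 0],
    [[0, 0, -0.02], 0],
    [[0, 0, -0.035], 0],
    [[0, 0, -0.035], 0],
    [[0, 0, 0], 0],
    [[0, 0, 0], 0],
  ],
)

```text
t: 35.0
tool_pos: [0.4805, -0.2618, 0.1883]
tool_rot: [1.084, 2.948, -0.0]
contact_force: [-0.6, -0.3, -3.9]
opening: 0.0358
grip_force: 41.2
```

```bash
python3 go.py .6216 .1905 .19 50
```

```text
shift [ 0.1854  0.436  -0.0019] norm 0.474 turn -0.006 yaw 49.6 tilt 0.02 pos [ 0.4805 -0.2618  0.1883] q6 -1.5 t 35.0
```

Emit:
drive_tool(
  rows=[
    [[0.0185, 0.0436, 0], 0],
    [[0.0185, 0.0436, 0], 0],
    [[0.0185, 0.0436, 0], 0],
    [[0.0185, 0.0436, 0], 0],
    [[0.0185, 0.0436, 0], 0],
    [[0.0185, 0.0436, 0], 0],
    [[0.0185, 0.0436, 0], 0],
    [[0.0185, 0.0436, 0], 0],
    [[0.0185, 0.0436, 0], 0],
    [[0.0185, 0.0436, 0], 0],
  ],
)

```text
t: 36.0
tool_pos: [0.6206, 0.1918, 0.1844]
tool_rot: [-1.082, -2.944, 0.005]
contact_force: [0.4, -0.6, -3.4]
opening: 0.035
grip_force: 41.4
```

Emit:
drive_tool(
  rows=[
    [[0, 0, 0], 0],
    [[0, 0, 0], 0],
    [[0, 0, 0.02], 0],
    [[0, 0, 0.025], 0],
    [[0, 0, 0.025], 0],
    [[0, 0, 0.013], 0],
    [[0, 0, 0.003], 0],
    [[0, 0, 0], 0],
    [[0, 0, 0], 0],
    [[0, 0, 0], 0],
  ],
)

```text
t: 37.0
tool_pos: [0.6231, 0.1903, 0.104]
tool_rot: [1.083, 2.946, 0.002]
contact_force: [1.2, -0.4, -2.2]
opening: 0.0353
grip_force: 41.8
```

```bash
python3 go.py .6216 .1905 .089 50
```

```text
shift [ 0.0013 -0.0008  0.015 ] norm 0.015 turn -0.006 yaw 49.6 tilt 0.17 pos [0.6231 0.1903 0.104 ] q6 -0.68 t 37.0
```

Emit:
drive_tool(
  rows=[
    [[0.0005, 0, 0.006], 0],
    [[0, 0, 0.004], 0],
    [[0, 0, 0.002], 0],
    [[0, 0, 0.001], 0],
    [[0, 0, 0.0005], 0],
    [[0, 0, 0], 0],
    [[0, 0, 0], 0],
    [[0, 0, 0], 0],
  ],
)

```text
t: 37.8
tool_pos: [0.6217, 0.1906, 0.0891]
tool_rot: [-1.084, -2.949, 0.0]
contact_force: [-4.6, -0.4, 4.1]
opening: 0.0353
grip_force: 42.7
```

```bash
python3 go.py .6216 .1905 .089 50
```

```text
shift [ 0.     -0.0001  0.0001] norm 0.0 turn -0.006 yaw 49.6 tilt 0.01 pos [0.6217 0.1906 0.0891] q6 -0.68 t 37.8
```

Emit:
drive_tool(
  rows=[
    [[0, 0, 0], 0],
    [[0, 0, 0], 0],
    [[0, 0, 0], 0],
    [[0, 0, 0], 0],
    [[0, 0, 0], 0],
    [[0, 0, 0], 0],
    [[0, 0, 0], 0],
  ],
  jaw=0,
)

```text
t: 38.5
tool_pos: [0.6217, 0.1905, 0.0887]
tool_rot: [1.084, 2.949, 0.0]
contact_force: [0.7, -0.5, -0.3]
opening: 0.085
grip_force: 0.0
```

Emit:
drive_tool(
  rows=[
    [[0, 0, -0.01], 0],
    [[0, 0, -0.02], 0],
    [[0, 0, -0.035], 0],
    [[0, 0, -0.035], 0],
    [[0, 0, -0.02], 0],
    [[0, 0, 0], 0],
  ],
)

```text
t: 39.1
tool_pos: [0.6239, 0.191, 0.2145]
tool_rot: [1.081, 2.941, 0.007]
contact_force: [0.6, 0.2, 0.2]
opening: 0.0851
grip_force: 0.0
```

Emit:
drive_tool(
  rows=[
    [[0.042, 0.0034, -0.01], 0],
    [[0.042, 0.0034, -0.01], 0],
    [[0.042, 0.0034, -0.01], 0],
    [[0.042, 0.0034, -0.01], 0],
    [[0.042, 0.0034, 0], 0],
    [[0.042, 0.0034, 0], 0],
    [[0.042, 0.0034, 0], 0],
    [[0.042, 0.0034, 0], 0],
    [[0.042, 0.0034, 0], 0],
    [[0, 0, 0], 0],
  ],
)

```text
t: 40.1
tool_pos: [0.3498, 0.4608, 0.2471]
tool_rot: [-1.075, -2.949, 0.003]
contact_force: [0.1, -1.3, -0.3]
opening: 0.0853
grip_force: 0.0
```

```bash
python3 - <<'E'
from m import *
for i,n in enumerate(("top","scene")):
    d=cam(n); row=[]
    for k in("square","oblong","round","hex","mat","jar"):
        row.append(crop(d,P[k][i]))
    cv2.imwrite(f"pics/f{i}.png",cv2.resize(np.vstack([np.hstack(row[:3]),np.hstack(row[3:])]),(800,533)))
E
```

```text
(no output)
```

View pics/f0.png

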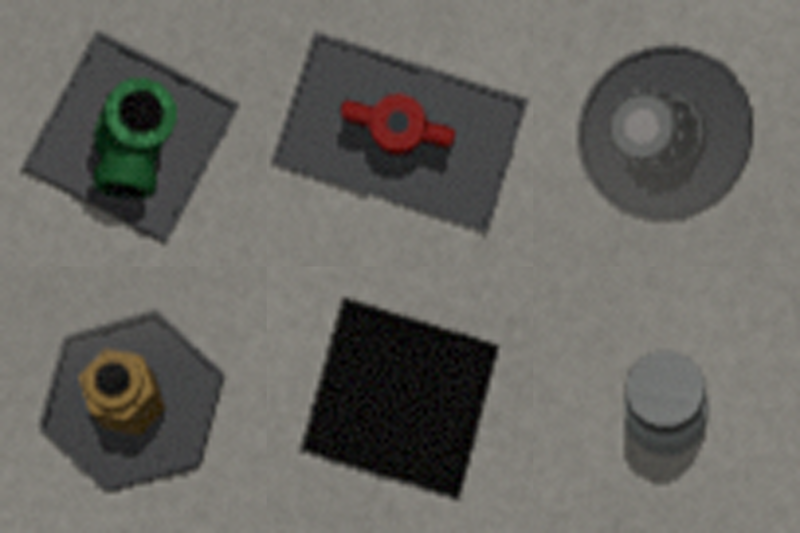

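View pics/f1.png

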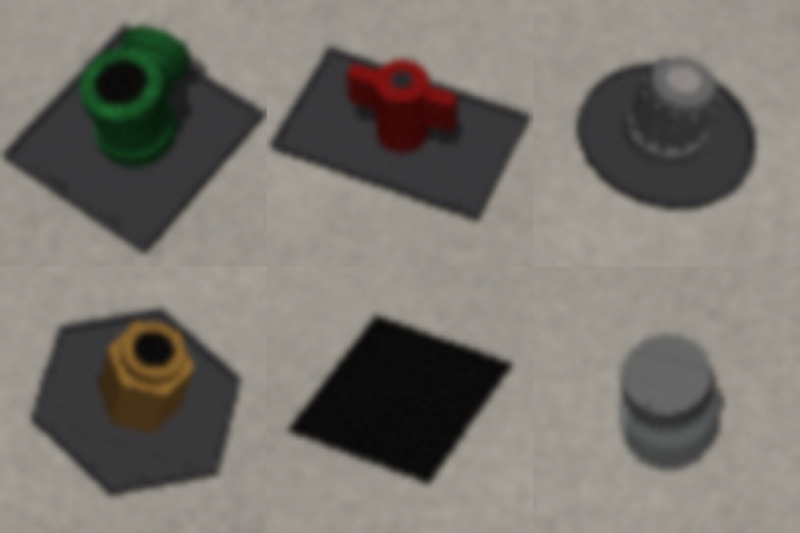

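All four parts stand upright in their own trays, the mat is empty and the jar is unmoved at (666,387) and (669,376). One numeric check of the centring.

```bash
python3 - <<'E'
from m import *
S=816/800; ks=["square","oblong","round","hex","mat","jar"]
def px(i,k,p):
    j=ks.index(k); return unpix(P[k][i],np.array(p,float)*S-[272*(j%3),272*(j//3)])
D=[cam("top"),cam("scene")]
T=dict(square=(.6505,-.147),oblong=(.455,-.0059),round=(.4595,.283),hex=(.621,.1905))
for k,a,b,z in(("square",(140,109),(120,82),.053),("oblong",(398,122),(403,80),.049),("round",(642,126),(684,81),.049),("hex",(112,379),(153,349),.051)):
    A=[ray(D[i],px(i,k,p),z)[0,:2] for i,p in((0,a),(1,b))]; print(k,np.round((np.array(A)-T[k])*1e3,1).tolist(),"mean mm",((sum(A)/2-T[k])*1e3).round(1))
E
```

```text
square [[0.8, 1.2], [0.0, 0.1]] mean mm [0.4 0.6]
oblong [[-0.2, 0.9], [1.7, 1.4]] mean mm [0.7 1.2]
round [[-1.1, -0.4], [1.1, -1.4]] mean mm [-0.  -0.9]
hex [[-0.1, 2.8], [0.5, 1.1]] mean mm [0.2 1.9]
```

All within 2 mm.

```bash
python3 -c "
from station import ctrl
print(ctrl.finish_job())"
```

```text
the job is handed in; nothing more can be done
None
```

The job is handed in: all four parts stand upright in their own trays, each within about 2 mm of the middle by the camera check; the nut waited on the mat first, the mat is now empty, the jar did not move, and it took about 40 s.

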